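Staple the notepad in the bench stapler

ROBOT

A 6-joint arm with a two-finger parallel gripper is mounted at the origin on the work surface. World frame = base frame: x ahead of the robot, y to its left, z up, the work surface at z = 0. Lengths are in mm, angles in rad, forces in N, time in s.
With the tool pointing down it reaches from about 400 to 925 mm from the base axis. Payload 12.5 kg.
Tool frame: the origin (TCP) lies midway between the tips of the shut fingers; the grasp point (between the pads) lies 19 mm behind it; z points along the fingers, y is the line along which they close (so a half turn about z gives the same grasp; the last joint's range is limited). The gripper opens to 95 mm and grips with 3 to 60 N. Pads are 20 mm wide; open, the fingers measure 119 mm over their backs; the gripper's body (75 mm by 180 mm) begins 59 mm behind the grasp point.
Start: joints at [1.166, 0.491, 1.559, -0, 1.092, -0.106], TCP at [183.967, 597.332, 190.961] pointing down, gripper open.
Joint ranges: [-3.1, 3.1], [-0.84, 2.19], [0.05, 2.79], [-1.13, 4.28], [0.06, 2.93], [-2.69, 2.69]. Speed limits (rad/s): [2.22, 2.22, 2.79, 3.14, 3.14, 3.14].

INTERFACE

Orientations are given as [roll, pitch, yaw] about the fixed x, y, z axes, in that order (R = Rz(yaw) Ry(pitch) Rx(roll)).
In Python, from cell import state, read_camera, camera_info, env gives the robot as it stands.
- The arm moves only by the tool move_arm, never from a script. Its argument "commands" is a list of rows, each a list of 3 entries, a list of its own where there are three numbers: the shift along the world's x, y, z in cm, then the turn, a rotation vector about the world's x, y, z in degrees, then the opening, from 0 (shut) to 1 (fully open). A call has 1 to 10 rows; each row shifts and turns the commanded pose from where the row before left it; what a row does not reach is not made up. A row lasts 1/10 s, in which the tool goes at most 50 mm and 8.59 degrees, less where a joint would pass 70% of its speed; a pose out of reach is approached as far as the arm can. A call with a gripper value outside its range is refused whole. The fingers move at their own pace and stop on an object; the grip force is fixed at half the most. Time passes only in rows, so rows that do not move let the fingers close. It gives the time, the measured TCP pose, the force, the opening and the grip force at its end, in the units of the state.
- state(): the state, without advancing time (a new reading comes with each control period).
- read_camera(name): name is "scene" or "top"; returns the picture (400x640x3 uint8, blue, green, red); there is no depth.
- camera_info(name): a dict with "K" (3x3 intrinsics, pixels), "k1" (the pictures are not rectified: a ray, as slopes to the right and down, at radius r is drawn at 1 + k1 r^2 times it, then the intrinsics apply), "cam_to_world" (4x4, takes a point from camera to world coordinates). Camera axes: x right, y down, z forward; pixel columns grow to the right and rows downward; lengths in mm; the calibration is good to about 2 mm. A picture is of the moment at which its call begins. camera_info takes no time and is no camera call.
- env.job_done(): hands the job in; it is judged then, once.
The state is a dict: "t": time; "joints": joint angles; "qvel": joint speeds; "tau": joint torques, N m; "eef_pos": TCP position; "tcp_rot": TCP orientation; "ft_force": force on the tool from outside, world axes, zero at the start; "moment": the same for the moment, N m; "opening": opening from 0.0 (shut) to 1.0 (fully open); "grip_force": force on a finger pad.
Only numpy, scipy, OpenCV 4.12 (cv2) and the standard library are available. Lean on these libraries where they do the work, as an engineer would, in place of code of your own. Each camera call takes 0.05 s, during which the arm holds its last target. There are 200 camera calls.

TASK

Staple the notepad at the middle of its short edge: slide it on the paper table into the stapler's mouth, square and centred, until its edge meets both tabs of the depth guide, without shoving the guide out of its setting. Then press the handle down until you feel the resistance peak and give way as the staple goes in, without ramming it, and let the handle come back up. Leave the pad lying flat in the stapler, and the other things on the desk where they are.

Things in the scene. Friction and masses are not known exactly. Their poses are not given: they have to be found in the camera images.
- stapler: heavy bench stapler, 410 mm long, immovable. Origin on the desk right below the staple line (middle of anvil and nose); x runs from mouth to rear hinge, z up. Flat paper table 22 mm high, x -170 to +60, y -90 to +90 mm. Base and hinge cheeks (up to 76 mm wide, 110 high) at x 55 to 245 mm. The head (30 mm wide, nose at x -14 to +14 mm) hangs 22 mm above the table at rest; the handle reaches over it
- handle_grip (a point): middle of the top of the black grip (44 mm wide, 85 mm long) near the handle's free end, which is 33 mm beyond it. The handle's hinge line is at stapler x 200 mm, 95 mm above the desk, 205 mm from this point. At rest the grip is about 186 mm above the desk, 16 mm behind the staple line, and the handle rises towards the mouth at 0.40 rad
- handle (a joint): angle of the handle below rest, rad: 0 up (a spring of 2 to 6 N at the grip brings it back), 0.36 down on its stop. The push needed at the grip rises from about 0.19 rad, peaks at 16 to 21 N near 0.27 rad and gives way near 0.30 rad as the staple snaps in (some 60 mm down at the grip); then only the spring resists
- staple (a joint): travel of the staple, m: 0 in the nose, 0.024 driven home in whatever lies on the anvil. It snaps home by itself once pushed past 0.010 and stays there. There is only this one staple
- pad: loose notepad, 148 x 105 x 10 mm, 0.09 to 0.16 kg, with cream board covers, lying on the paper table in front of the nose, skewed and off-centre. Origin at the centre of its underside; x along its length, towards the edge that goes into the mouth; y across; z up
- pad_head (a point): middle of the pad's short edge that goes into the mouth, half-way up its thickness (74 mm from the pad's centre)
- guide_track: fixed track of the depth guide; origin on the staple line at table height, axes as the stapler's. Carries the guide: two upright steel tabs (22 mm wide, 24 high, centred 32 mm either side of the middle line), faces towards the mouth, set anywhere from 8 to 30 mm behind the staple line (+x). The setting is not measured: feel it with the pad, or see it
- depth_guide (a joint): how far the depth guide has been shoved back from its setting, m; 0 at the start wherever it is set. Its clamp slips at about 18 N
- mug: loose dark red mug, 86 mm wide, 98 mm high, origin at the centre of its underside; a bystander
- pillbox: loose white weekly pill organiser, 156 x 34 x 23 mm; a bystander
- camera: loose compact camera lying on its back, 122 x 66 mm, 61 mm high at the lens; a bystander
Not all that is in view belongs to the job. Of the things like the pad, leave any that is green or turquoise; of the rest the larger one is meant.

How it is judged (in metres and radians):
On the way, in this order (a step that is already met when the one before it is completed fails the run):
1. the pad, square (0.06 rad) and centred (7 mm) in the mouth, is pushed against the depth guide (contact force between pad and guide_track above 1 N and angle between the x axis of pad and the x axis of stapler, either way round below 0.06 rad and y of pad_head in the frame of stapler between -0.007 and 0.007 m), for 0.05 s.
2. the staple is driven home into the pad (value of joint staple above 0.021 m and x of pad_head in the frame of stapler above 0.006 m and angle between the x axis of pad and the x axis of stapler, either way round below 0.06 rad and y of pad_head in the frame of stapler between -0.007 and 0.007 m), for 0.05 s.
At the end, for the whole second after the job is handed in: the staple is driven home (over 21 of 24 mm), the handle is back up (within 0.04 rad), and the pad lies still and flat in the mouth, its edge at least 6 mm behind the staple line, square within 0.06 rad and centred within 7 mm, with the depth guide no more than 3 mm from its setting (all of step 2 and value of joint handle below 0.04 rad and angle between pad's own z axis and vertical below 0.05 rad and linear speed of pad below 0.02 m/s and value of joint depth_guide below 0.003 m); the robot touches nothing.
It fails at once if the depth guide is shoved more than 3 mm out of its setting (value of joint depth_guide above 0.003 m).
It fails at once if the stapler is rammed with more than 60 N (contact force between the fingers and stapler above 60 N).
It fails at once if the mug is moved more than 15 mm (distance of mug from where it was at the start of the episode above 0.015 m).
It fails at once if the pill organiser is moved more than 15 mm (distance of pillbox from where it was at the start of the episode above 0.015 m).
It fails at once if the camera is moved more than 15 mm (distance of camera from where it was at the start of the episode above 0.015 m).
It also fails if it takes over 70 s, if anything falls off the work surface, if the arm or the gripper's body presses on something with over 40 N, if the wrist force passes 120 N, or if a joint passes its speed limit or range.

## Working session

There is one attempt and no reset: what is moved stays moved. The work goes in short steps, Python scripts to look and compute and a tool call to move; the robot and the scene stay as the last step left them, time stands still between calls to the robot, and variables do not carry over. Pictures are saved under pics/ and viewed, at most 10 in all, crops included, and the job is handed in when it is done.

Besides the shell and the picture viewer there is one more tool, called after "Request:" as name(argument=value, ...), one argument or row to a line, values as JSON. move_arm: Moves the arm, as the interface text tells. Its arguments: {"type":"object","properties":{"commands":{"type":"array"}},"required":["commands"]}

```bash
mkdir -p pics; ls; python3 - <<'E'
from cell import state, read_camera, camera_info
import cv2
print(state())
for n in("scene","top"):
    cv2.imwrite(f"pics/{n}0.png",read_camera(n)); print(camera_info(n))
E
```

```text
pics
{'t': 0.0, 'joints': array([ 1.16639538e+00,  4.91553106e-01,  1.55948857e+00,  1.19005765e-05,
        1.09167995e+00, -1.05571806e-01]), 'qvel': array([-3.48623677e-05, -9.54185902e-04, -2.01717196e-04, -7.50308845e-04,
        8.23165396e-04,  1.74859916e-03]), 'tau': array([-3.45094370e-03, -6.12652659e+01, -2.58173597e+01,  6.90675876e-02,
        4.83289815e-02, -8.26741052e-05]), 'eef_pos': array([183.84679087, 597.05096783, 190.35229754]), 'tcp_rot': array([-3.14047108e+00, -1.29462363e-04,  2.84275794e+00]), 'ft_force': array([-0.500366  , -0.35582977,  1.18805863]), 'moment': array([-0.00623175, -0.02611717,  0.02161598]), 'grip_force': 0.0, 'opening': 0.9994811916953305}
{'K': array([[394.29039387,   0.        , 323.58967109],
       [  0.        , 394.29039387, 192.59409135],
       [  0.        ,   0.        ,   1.        ]]), 'k1': -0.08279676277757836, 'cam_to_world': array([[-2.91214799e-01,  8.02986577e-01, -5.20006248e-01,
         1.00267824e+03],
       [ 9.56646303e-01,  2.47085535e-01, -1.54196595e-01,
         2.20814499e+02],
       [ 4.66822646e-03, -5.42366385e-01, -8.40129104e-01,
         8.05202862e+02],
       [ 0.00000000e+00,  0.00000000e+00,  0.00000000e+00,
         1.00000000e+00]])}
{'K': array([[392.72077456,   0.        , 317.84195599],
       [  0.        , 392.72077456, 195.40990544],
       [  0.        ,   0.        ,   1.        ]]), 'k1': -0.06956129987499318, 'cam_to_world': array([[ 2.46547306e-02, -9.88887205e-01,  1.46609143e-01,
         4.29958040e+02],
       [-9.99572076e-01, -2.66944571e-02, -1.19612379e-02,
         7.96984298e+01],
       [ 1.57419666e-02, -1.46251504e-01, -9.89122181e-01,
         1.13108771e+03],
       [ 0.00000000e+00,  0.00000000e+00,  0.00000000e+00,
         1.00000000e+00]])}
```

View pics/scene0.png

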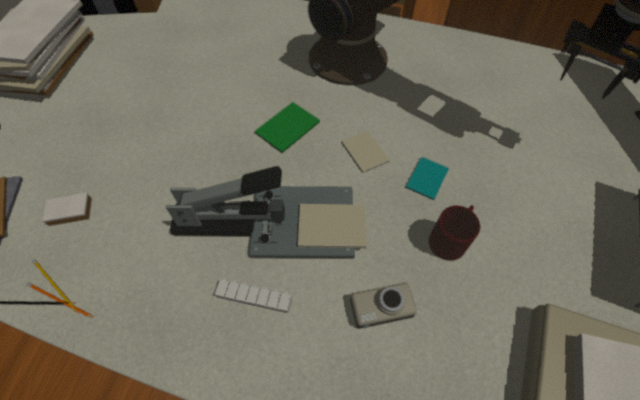

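View pics/top0.png

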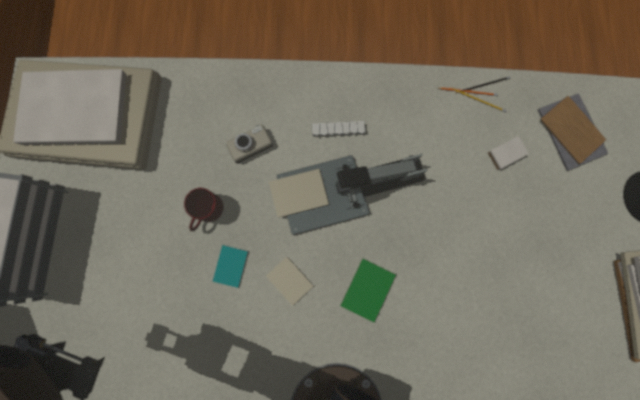

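Scene: stapler with mouth towards +y (table spans columns 250–355, rows 187–257) and a cream pad on it at (332,226). Top: table (272–368,157–233), pad (300,193). The small cream pad, green and turquoise are decoys. Next I mask the table and the pad.

```bash
cat > h.py <<'E'
import numpy as np, cv2
from cell import state, read_camera, camera_info
def ray(n,p):
    c=camera_info(n);K=c["K"];T=c["cam_to_world"]
    d=np.array([(p[0]-K[0,2])/K[0,0],(p[1]-K[1,2])/K[1,1]]);u=d.copy()
    for _ in range(20): u=d/(1+c["k1"]*(u@u))
    return T[:3,3],T[:3,:3]@np.array([u[0],u[1],1])
def onz(n,p,z):
    o,d=ray(n,p);return o+d*(z-o[2])/d[2]
def pix(n,X):
    c=camera_info(n);K=c["K"];T=c["cam_to_world"]
    v=T[:3,:3].T@(np.array(X,float)-T[:3,3]);u=v[:2]/v[2];u=u*(1+c["k1"]*(u@u))
    return K[:2,:2]@u+K[:2,2]
E
python3 - <<'E'
from h import *
a=cv2.imread("pics/scene0.png");b=cv2.imread("pics/top0.png")
for im,p in((a,[(262,200),(340,195),(330,250),(320,225),(300,270),(400,250)]),(b,[(350,215),(310,225),(340,165),(300,190),(300,240)])):
    h=cv2.cvtColor(im,cv2.COLOR_BGR2HSV)
    for q in p: print(q,im[q[1],q[0]],h[q[1],q[0]])
c=cv2.resize(a[160:280,155:385],None,fx=3.4,fy=3.4,interpolation=cv2.INTER_CUBIC)
cv2.imwrite("pics/c1.png",cv2.convertScaleAbs(c,alpha=1.6))
c=cv2.resize(b[140:245,260:440],None,fx=4.4,fy=4.4,interpolation=cv2.INTER_CUBIC)
cv2.imwrite("pics/c2.png",cv2.convertScaleAbs(c,alpha=1.6))
E
```

```text
(262, 200) [68 71 66] [72 18 71]
(340, 195) [80 85 81] [54 15 85]
(330, 250) [78 80 73] [81 22 80]
(320, 225) [107 128 136] [ 22  54 136]
(300, 270) [117 132 133] [ 28  31 133]
(400, 250) [117 131 134] [ 25  32 134]
(350, 215) [90 92 86] [80 17 92]
(310, 225) [90 92 87] [78 14 92]
(340, 165) [85 88 83] [72 14 88]
(300, 190) [118 137 142] [ 24  43 142]
(300, 240) [125 137 138] [ 28  24 138]
```

View pics/c1.png

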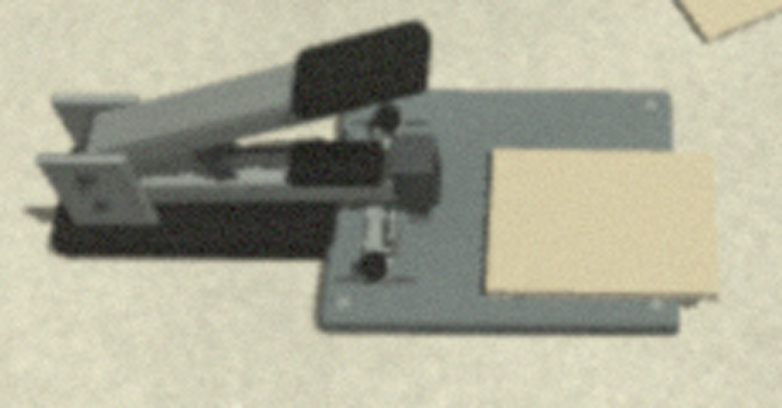

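View pics/c2.png

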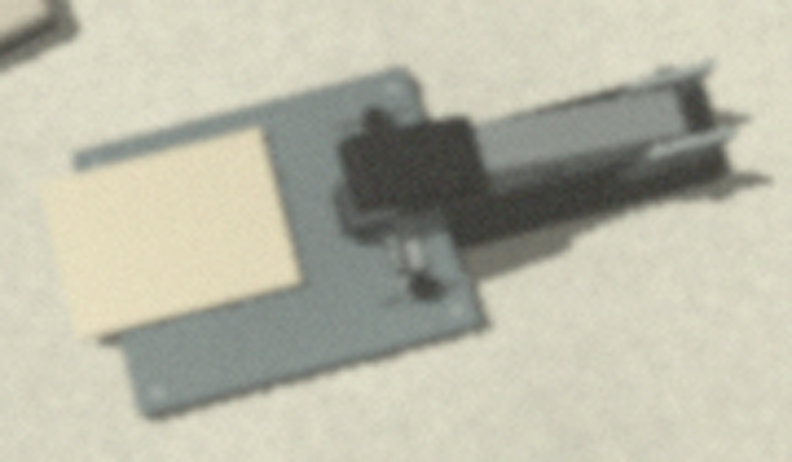

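Crop 1: nose at about (415,175) of the crop, tab by the knob (375,265). Pad front edge runs (490,150)–(485,295). Crop 2: pad front edge (265,128)–(300,283), and the pad hangs slightly over the mouth end. Next I refine the edges to subpixel and cast them.

```bash
cat >> h.py <<'E'
def edge(im,p,q,sgn=0,w=4):
    """subpixel line near p-q: strongest gradient along normals; returns two points on line"""
    g=cv2.GaussianBlur(im.astype(np.float32),(0,0),1.0)
    g=g.mean(2) if g.ndim==3 else g
    p=np.array(p,float);q=np.array(q,float);d=(q-p)/np.linalg.norm(q-p);n=np.array([-d[1],d[0]])
    s=np.arange(-w,w+.01,.25);P=[]
    for t in np.linspace(.05,.95,40):
        X=p+t*(q-p)+s[:,None]*n
        v=cv2.remap(g,X[:,0].astype(np.float32)[None],X[:,1].astype(np.float32)[None],cv2.INTER_LINEAR)[0]
        gr=np.gradient(v);gr=np.abs(gr) if sgn==0 else gr*sgn
        gr=np.clip(gr-0.3*gr.max(),0,None)
        P.append(p+t*(q-p)+n*(gr@s/gr.sum()))
    vx,vy,x,y=cv2.fitLine(np.array(P,np.float32),cv2.DIST_HUBER,0,.01,.01).ravel()
    f=lambda a:np.array([x,y])+np.array([vx,vy])*((a-[x,y])@[vx,vy])
    return f(p),f(q)
def isect(l,m):
    a=np.cross([*l[0],1],[*l[1],1]);b=np.cross([*m[0],1],[*m[1],1]);c=np.cross(a,b);return c[:2]/c[2]
E
cat > m.py <<'E'
from h import *
import sys
S={"scene":(155,160,3.4),"top":(260,140,4.4)}
def C(n,x,y): ox,oy,f=S[n];return np.array([ox+(x+.5)/f-.5,oy+(y+.5)/f-.5])
E
python3 - <<'E'
from m import *
im={n:cv2.imread(f"pics/{n}0.png") for n in S}
def E(n,a,b,w=3): return edge(im[n],C(n,*a),C(n,*b),0,w)
T={"top":dict(minus=E("top",(160,410),(470,330)),plus=E("top",(90,150),(390,75)),rear=E("top",(435,200),(480,315))),
 "scene":dict(minus=E("scene",(450,93),(655,93)),plus=E("scene",(335,326),(665,329)),mouth=E("scene",(668,100),(670,145)),rear=E("scene",(330,270),(324,315)))}
for n in T:
  for k,l in T[n].items():
    P=[onz(n,p,22)[:2] for p in l];d=P[1]-P[0];print(n,k,P,np.degrees(np.arctan2(d[1],d[0])))
Pd={"top":[((265,128),(300,283)),((300,283),(85,340)),((85,340),(40,185)),((40,185),(265,128))],
"scene":[((490,150),(485,293)),((485,293),(717,296)),((717,296),(712,153)),((712,153),(490,150))]}
for n in Pd:
  ls=[E(n,*e) for e in Pd[n]]
  c=[onz(n,isect(ls[i-1],ls[i]),32)[:2] for i in range(4)]
  c=np.array(c);print(n,"pad",c.round(1),[np.linalg.norm(c[i]-c[i-1]).round(1) for i in range(4)],c.mean(0))
  for i in range(4):
    d=c[(i+1)%4]-c[i];print(np.degrees(np.arctan2(d[1],d[0])).round(2))
E
```

```text
top minus [array([480.65830265, 123.49249062]), array([539.02403691, -74.29056206])] -73.55868191907243
top plus [array([655.46736144, 176.77105454]), array([714.61991367, -18.06061012])] -73.11126333880476
top rear [array([626.45640351, -47.708429  ]), array([555.20603607, -84.18921579])] -152.88717214937907
scene minus [array([525.89098183, -11.94228187]), array([482.66029707, 125.60766467])] 107.447454384865
scene plus [array([721.14307626, -18.94260793]), array([661.40724071, 180.33649279])] 106.68660995938926
scene mouth [array([488.28717934, 139.17957273]), array([523.95579156, 148.80852887])] 15.10722575830155
scene rear [array([681.96495969, -44.50495521]), array([712.55351561, -35.87631495])] 15.753080236043003
top pad [[671.1  67. ]
 [570.5  38. ]
 [529.6 179.2]
 [629.9 208.4]] [np.float64(147.2), np.float64(104.7), np.float64(146.9), np.float64(104.5)] [600.28131759 123.14930784]
-163.9
106.13
16.26
-73.76
scene pad [[567.7  35.5]
 [668.8  64.8]
 [628.  206.4]
 [527.3 176.9]] [np.float64(147.1), np.float64(105.2), np.float64(147.3), np.float64(104.9)] [597.97497005 120.91096675]
16.18
106.08
-163.7
-74.06
```

```bash
python3 - <<'E'
from m import *
D={"top":dict(A=(395,88),B=(155,392),C=(458,310)),"scene":dict(mA=(650,104),A=(343,302),mB=(655,303))}
R={}
for n in D:
  im=cv2.imread(f"pics/{n}0.png").mean(2).astype(np.float32);g=cv2.GaussianBlur(im,(0,0),.7)
  for k,p in D[n].items():
    c=C(n,*p);x0,y0=np.round(c).astype(int);w=g[y0-2:y0+3,x0-2:x0+3];w=np.clip(w-np.median(w)-1,0,None)
    yy,xx=np.mgrid[-2:3,-2:3];q=np.array([x0+(w*xx).sum()/w.sum(),y0+(w*yy).sum()/w.sum()])
    P=onz(n,q,22)[:2];R[n,k]=P;print(n,k,c.round(1),q.round(2),P.round(1))
def ang(a,b): d=b-a;return np.degrees(np.arctan2(d[1],d[0]))
print("top minus",ang(R["top","B"],R["top","C"]),np.linalg.norm(R["top","B"]-R["top","C"]))
print("top rear",ang(R["top","C"],R["top","A"])-90,np.linalg.norm(R["top","A"]-R["top","C"]))
print("scene plus",ang(R["scene","mB"],R["scene","A"]),np.linalg.norm(R["scene","A"]-R["scene","mB"]))
print("scene mouth",ang(R["scene","mA"],R["scene","mB"])-90,np.linalg.norm(R["scene","mA"]-R["scene","mB"]))
print("centers",(R["top","A"]+R["top","B"])/2,(R["scene","mA"]+R["scene","A"])/2)
E
```

```text
top A [349.4 159.6] [348.67 159.52] [702.  -20.5]
top B [294.8 228.7] [295.15 228.71] [497.7 127.9]
top C [363.7 210.1] [363.35 210.09] [555.6 -64.3]
scene mA [345.8 190.2] [345.99 190.06] [495.4 125.8]
scene A [255.5 248.5] [255.54 248.43] [699.5 -22.2]
scene mB [347.3 248.8] [347.66 248.46] [640.6 169.1]
top minus -73.24803056944856 200.73290591606406
top rear -73.33930038212509 152.78356254454917
scene plus -72.88567577211818 200.12232948263159
scene mouth -73.42713212870292 151.53094249477496
centers [599.85894069  53.69025282] [597.46595372  51.81385903]
```

Request:
move_arm(
  commands=[
    [[3.5, -3.2, 0], [0, 0, 5.65], 0.9],
    [[3.5, -3.2, 0], [0, 0, 5.65], 0.9],
    [[3.5, -3.2, 0], [0, 0, 5.65], 0.9],
    [[3.5, -3.2, 0], [0, 0, 5.65], 0.9],
    [[3.5, -3.2, 0], [0, 0, 5.65], 0.9],
    [[3.5, -3.2, 0], [0, 0, 5.65], 0.9],
    [[3.5, -3.2, 0], [0, 0, 0], 0.9],
    [[3.5, -3.2, 0], [0, 0, 0], 0.9],
    [[3.5, -3.2, 0], [0, 0, 0], 0.9],
    [[3.5, -3.2, 0], [0, 0, 0], 0.9],
  ],
)

```text
t: 1.1
eef_pos: [535.1, 275.7, 190.8]
tcp_rot: [3.141, -0.0, -2.849]
ft_force: [0.6, 0.2, 0.2]
opening: 0.899
grip_force: 0.0
```

```bash
cat > st.py <<'E'
from h import *
u=np.array([.2890,-.9573]);v=np.array([.9573,.2890]);O=np.array([614.6,.1])
def loc():
    s=state();p=s["eef_pos"];r=p[:2]-O;f=s["ft_force"]
    print("t",round(s["t"],2),"pos",p.round(1),"stapler x,y",(r@u).round(1),(r@v).round(1),"rot",np.degrees(s["tcp_rot"]).round(1),"tool y ang",np.degrees(s["tcp_rot"][2]).round(1)-90,"f x,y,z",(f[:2]@u).round(2),(f[:2]@v).round(2),f[2].round(2))
def tgt(x,y,z):
    w=O+x*u+y*v;print("shift cm",(np.array([*w,z])-state()["eef_pos"])/10)
E
python3 -c "
from st import *
loc();tgt(-121,95,190)"
```

```text
t 1.1 pos [535.1 275.7 190.8] stapler x,y -286.8 3.5 rot [ 180.    -0.  -163.2] tool y ang -253.2 f x,y,z 0.02 0.62 0.18
shift cm [ 13.54828822 -13.23140117  -0.07678363]
```

Request:
move_arm(
  commands=[
    [[3.4, -3.3, 0], [0, 0, 0], 0.9],
    [[3.4, -3.3, 0], [0, 0, 0], 0.9],
    [[3.4, -3.3, 0], [0, 0, 0], 0.9],
    [[3.4, -3.3, 0], [0, 0, 0], 0.9],
    [[0, 0, -4], [0, 0, 0], 0.9],
    [[0, 0, -4], [0, 0, 0], 0.9],
    [[0, 0, -4], [0, 0, 0], 0.9],
    [[0, 0, -2.5], [0, 0, 0], 0.9],
    [[0, 0, -1], [0, 0, 0], 0.9],
    [[0, 0, 0], [0, 0, 0], 0.9],
  ],
)

```text
t: 2.1
eef_pos: [669.4, 145.3, 34.8]
tcp_rot: [3.141, -0.002, -2.849]
ft_force: [-0.2, -0.2, 0.8]
opening: 0.902
grip_force: 0.0
```

```bash
python3 -c "
from st import *
loc();tgt(-121,63,27)"
```

```text
t 2.1 pos [669.4 145.3  34.8] stapler x,y -123.1 94.5 rot [ 1.800e+02 -1.000e-01 -1.632e+02] tool y ang -253.2 f x,y,z 0.15 -0.23 0.76
shift cm [-2.95045774 -1.11366507 -0.77750907]
```

Request:
move_arm(
  commands=[
    [[0, 0, -0.5], [0, 0, 0], 0.9],
    [[0, 0, -0.3], [0, 0, 0], 0.9],
    [[-0.48, -0.145, 0], [0, 0, 0], 0.9],
    [[-0.48, -0.145, 0], [0, 0, 0], 0.9],
    [[-0.48, -0.145, 0], [0, 0, 0], 0.9],
    [[-0.48, -0.145, 0], [0, 0, 0], 0.9],
    [[-0.48, -0.145, 0], [0, 0, 0], 0.9],
    [[0, 0, 0], [0, 0, 0], 0.9],
  ],
)

```text
t: 2.9
eef_pos: [645.4, 137.9, 28.1]
tcp_rot: [3.141, -0.0, -2.849]
ft_force: [-0.4, -0.4, 0.8]
opening: 0.901
grip_force: 0.0
```

```bash
python3 - <<'E'
from st import *
loc();tgt(-121,62.5,27)
a=read_camera("scene");b=read_camera("top")
cv2.imwrite("pics/scene1.png",a);cv2.imwrite("pics/top1.png",b)
c=cv2.resize(a[120:300,155:425],None,fx=1.9,fy=1.9,interpolation=cv2.INTER_CUBIC)
d=cv2.resize(b[120:265,240:440],None,fx=2.5,fy=2.5,interpolation=cv2.INTER_CUBIC)
w=max(c.shape[1],d.shape[1]);c,d=[cv2.copyMakeBorder(i,0,0,0,w-i.shape[1],0) for i in(c,d)]
v=cv2.convertScaleAbs(np.vstack([c,d]),alpha=1.6);print(c.shape,d.shape)
cv2.imwrite("pics/v1.png",cv2.resize(v,None,fx=.84,fy=.84))
E
```

```text
t 2.9 pos [645.4 137.9  28.1] stapler x,y -123.0 69.3 rot [ 180.    -0.  -163.2] tool y ang -253.2 f x,y,z 0.29 -0.5 0.77
shift cm [-0.59031855 -0.39123397 -0.11001508]
(342, 513, 3) (362, 513, 3)
```

View pics/v1.png

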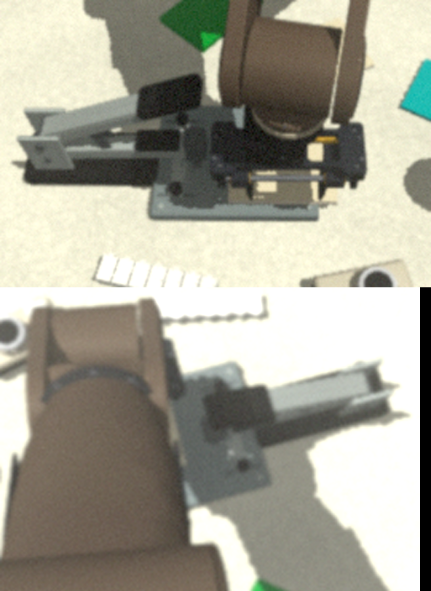

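The picture shows the gripper over the pad with the fingers on its +y side; the arm hides the pad in the top view. I finish the side push, back off and lift clear to check.

Request:
move_arm(
  commands=[
    [[-0.22, -0.07, -0.1], [0, 0, 0], 0.9],
    [[-0.22, -0.07, 0], [0, 0, 0], 0.9],
    [[-0.22, -0.07, 0], [0, 0, 0], 0.9],
    [[0, 0, 0], [0, 0, 0], 0.9],
  ],
)

```text
t: 3.4
eef_pos: [639.1, 135.9, 26.9]
tcp_rot: [3.141, -0.0, -2.849]
ft_force: [-0.4, -0.6, -0.3]
opening: 0.899
grip_force: 0.0
```

Request:
move_arm(
  commands=[
    [[0.6, 0.2, 0], [0, 0, 0], 0.9],
    [[0.8, 0.3, 2], [0, 0, 0], 0.6],
    [[0, 2, 5], [0, 0, -8.5], 0.6],
    [[-1, 3, 4], [0, 0, -8.5], 0.6],
    [[-2, 4, 0], [0, 0, -8.5], 0.6],
    [[-3, 4, 0], [0, 0, -8.5], 0.6],
    [[-3, 4, 0], [0, 0, -8.5], 0.6],
    [[-3, 4, 0], [0, 0, -8.5], 0.6],
    [[-3, 4, 0], [0, 0, -8.5], 0.6],
    [[-2, 4, 0], [0, 0, -8.5], 0.6],
  ],
)

```text
t: 4.4
eef_pos: [484.1, 428.1, 133.0]
tcp_rot: [3.141, -0.0, 2.252]
ft_force: [0.7, -0.6, 0.2]
opening: 0.603
grip_force: 0.0
```

```bash
python3 - <<'E'
from st import *
loc();tgt(-220,0,120)
a=read_camera("scene");b=read_camera("top")
cv2.imwrite("pics/scene2.png",a);cv2.imwrite("pics/top2.png",b)
c=cv2.resize(a[160:280,155:385],None,fx=3.4,fy=3.4,interpolation=cv2.INTER_CUBIC)
cv2.imwrite("pics/c3.png",cv2.convertScaleAbs(c,alpha=1.6))
E
```

```text
t 4.4 pos [484.1 428.1 133. ] stapler x,y -447.5 -1.2 rot [180.  -0. 129.] tool y ang 39.0 f x,y,z 0.77 0.47 0.17
shift cm [  6.68983152 -21.74163392  -1.29767025]
```

View pics/c3.png

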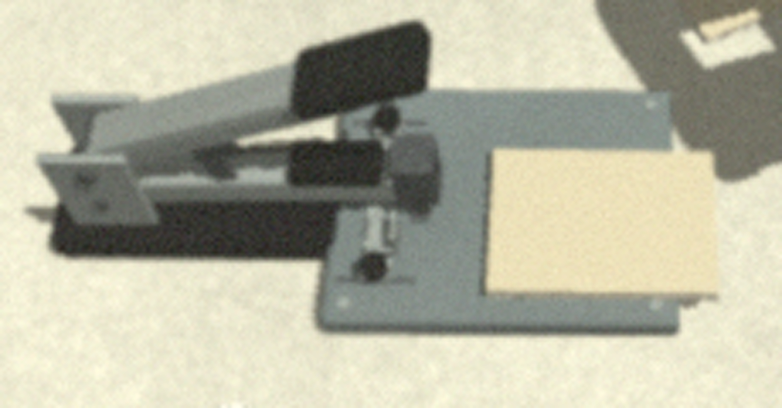

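```bash
cat > pad.py <<'E'
from st import *
def pad(n,im):
    h=cv2.cvtColor(cv2.GaussianBlur(im,(0,0),1.2),cv2.COLOR_BGR2HSV)
    return h
E
python3 - <<'E'
from m import *
from st import u,v,O
for f in("scene0","scene2"):
  im=cv2.imread(f"pics/{f}.png")
  E=lambda a,b:edge(im,C("scene",*a),C("scene",*b),0,3)
  L=[E(*e) for e in [((490,150),(485,293)),((485,293),(717,296)),((717,296),(712,153)),((712,153),(490,150))]]
  c=np.array([onz("scene",isect(L[i-1],L[i]),32)[:2] for i in range(4)]);m=c.mean(0)-O
  print(f,c.round(1).tolist(),m@u,m@v)
a=cv2.imread("pics/scene1.png")
T=np.array([645.4,137.9,28.1])
for s in(-55,-43,43,55):
  for w in(-10,10):
    q=T+np.array([*(u*s+v*w),0]);print(s,w,pix("scene",q).round(1),pix("scene",q+[0,0,40]).round(1))
c=cv2.resize(a[190:265,270:400],None,fx=6,fy=6,interpolation=cv2.INTER_CUBIC)
for s in(-49,49):
  q=(pix("scene",T+np.array([*(u*s),0]))-[270,190])*6;cv2.circle(c,tuple(int(i) for i in q),5,(0,0,255),1)
cv2.imwrite("pics/c4.png",cv2.convertScaleAbs(c,alpha=1.6))
E
```

```text
scene0 [[567.7, 35.5], [668.8, 64.8], [628.0, 206.4], [527.3, 176.9]] -120.4569721237926 18.999228217342015
scene2 [[568.0, 35.6], [668.6, 64.7], [628.7, 206.4], [526.5, 177.3]] -120.56155526968497 18.999605201453285
-55 -10 [358.5 241.2] [360.1 232.9]
-55 10 [359.  249.7] [360.5 241.5]
-43 -10 [353.  241.2] [354.3 232.9]
-43 10 [353.4 249.6] [354.7 241.5]
43 -10 [313.5 241.1] [313.2 232.7]
43 10 [313.4 249.5] [313.1 241.4]
55 -10 [308.  241.1] [307.5 232.7]
55 10 [307.8 249.5] [307.2 241.3]
```

View pics/c4.png

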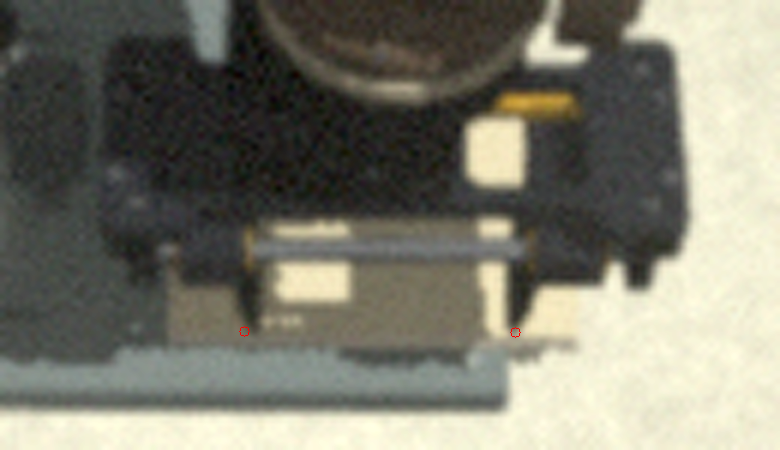

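The fingertips sit over the pad, higher than the TCP figure suggests: open tips recede on this linkage. So the fingers passed above the pad and it did not move. I go back with a narrower opening and feel the table for the true tip height.

Request:
move_arm(
  commands=[
    [[2.27, -3.58, 0], [0, 0, 8.475], 0.5],
    [[2.27, -3.58, 0], [0, 0, 8.475], 0.5],
    [[2.27, -3.58, 0], [0, 0, 8.475], 0.5],
    [[2.27, -3.58, 0], [0, 0, 8.475], 0.5],
    [[2.27, -3.58, 0], [0, 0, 8.475], 0.5],
    [[2.27, -3.58, 0], [0, 0, 8.475], 0.5],
    [[2.27, -3.58, 0], [0, 0, 8.475], 0.5],
    [[2.27, -3.58, 0], [0, 0, 8.475], 0.5],
    [[0, 0, 0], [0, 0, 0], 0.5],
  ],
)

```text
t: 5.4
eef_pos: [670.0, 135.0, 132.3]
tcp_rot: [-3.141, 0.001, -2.84]
ft_force: [-0.2, 0.1, -0.6]
opening: 0.501
grip_force: 0.0
```

Request:
move_arm(
  commands=[
    [[0, 0, -4], [0, 0, 0], 0.5],
    [[0, 0, -4], [0, 0, 0], 0.5],
    [[0, 0, -2], [0, 0, 0], 0.5],
    [[0, 0, -0.5], [0, 0, 0], 0.5],
    [[0, 0, -0.1], [0, 0, 0], 0.5],
  ],
)

```text
t: 5.9
eef_pos: [667.3, 140.2, 26.5]
tcp_rot: [3.141, -0.001, -2.842]
ft_force: [-0.1, -0.6, 0.5]
opening: 0.5
grip_force: 0.0
```

```bash
python3 -c "
from st import *
loc();tgt(-121,90,24)"
```

```text
t 5.9 pos [667.3 140.2  26.5] stapler x,y -118.8 91.0 rot [ 180.    -0.  -162.9] tool y ang -252.9 f x,y,z 0.59 -0.26 0.5
shift cm [-0.15476115  0.17807023 -0.24794931]
```

Request:
move_arm(
  commands=[
    [[0, 0, -0.1], [0, 0, -0.3], 0.5],
    [[0, 0, -0.1], [0, 0, 0], 0.5],
    [[0, 0, -0.1], [0, 0, 0], 0.5],
    [[0, 0, -0.1], [0, 0, 0], 0.5],
  ],
)

```text
t: 6.3
eef_pos: [667.5, 140.0, 23.2]
tcp_rot: [-3.141, 0.001, -2.847]
ft_force: [0.3, -0.2, -0.1]
opening: 0.499
grip_force: 0.0
```

Request:
move_arm(
  commands=[
    [[0, 0, -0.1], [0, 0, 0], 0.5],
    [[0, 0, -0.1], [0, 0, 0], 0.5],
  ],
)

```text
t: 6.5
eef_pos: [667.3, 140.0, 20.6]
tcp_rot: [3.142, 0.0, -2.847]
ft_force: [-0.7, 0.3, -0.1]
opening: 0.502
grip_force: 0.0
```

Request:
move_arm(
  commands=[
    [[0, 0, -0.1], [0, 0, 0], 0.5],
    [[0, 0, -0.1], [0, 0, 0], 0.5],
  ],
)

```text
t: 6.7
eef_pos: [667.3, 140.0, 18.5]
tcp_rot: [3.142, -0.0, -2.847]
ft_force: [0.4, 0.3, -0.1]
opening: 0.501
grip_force: 0.0
```

Request:
move_arm(
  commands=[
    [[0, 0, -0.1], [0, 0, 0], 0.5],
    [[0, 0, -0.1], [0, 0, 0], 0.5],
  ],
)

```text
t: 6.9
eef_pos: [667.3, 140.0, 16.5]
tcp_rot: [3.141, -0.0, -2.847]
ft_force: [0.7, 0.4, 0.5]
opening: 0.501
grip_force: 0.0
```

Request:
move_arm(
  commands=[
    [[0, 0, -0.1], [0, 0, 0], 0.5],
    [[0, 0, -0.1], [0, 0, 0], 0.5],
  ],
)

```text
t: 7.1
eef_pos: [667.3, 139.9, 14.5]
tcp_rot: [3.141, -0.0, -2.847]
ft_force: [-0.5, 0.2, 0.6]
opening: 0.501
grip_force: 0.0
```

Request:
move_arm(
  commands=[
    [[0, 0, -0.1], [0, 0, 0], 0.5],
    [[0, 0, -0.1], [0, 0, 0], 0.5],
  ],
)

```text
t: 7.3
eef_pos: [667.3, 140.0, 12.5]
tcp_rot: [3.142, 0.0, -2.847]
ft_force: [-0.3, 0.2, 0.0]
opening: 0.501
grip_force: 0.0
```

Request:
move_arm(
  commands=[
    [[-0.3, -0.1, 0], [0, 0, 0], 0.5],
    [[0, 0, -0.1], [0, 0, 0], 0.5],
    [[0, 0, -0.1], [0, 0, 0], 0.5],
  ],
)

```text
t: 7.6
eef_pos: [664.2, 138.9, 10.6]
tcp_rot: [3.142, 0.0, -2.847]
ft_force: [0.0, -0.5, 0.2]
opening: 0.497
grip_force: 0.0
```

Request:
move_arm(
  commands=[
    [[0, 0, -0.1], [0, 0, 0], 0.5],
    [[0, 0, -0.1], [0, 0, 0], 0.5],
  ],
)

```text
t: 7.8
eef_pos: [664.3, 139.0, 8.5]
tcp_rot: [3.142, 0.0, -2.847]
ft_force: [-0.3, 0.3, -0.5]
opening: 0.502
grip_force: 0.0
```

```bash
python3 - <<'E'
from st import *
loc()
a=read_camera("scene");T=state()["eef_pos"]
cv2.imwrite("pics/scene3.png",a)
c=cv2.resize(a[190:265,270:400],None,fx=6,fy=6,interpolation=cv2.INTER_CUBIC)
for s in(-30,30):
 for w in(-10,10):
  for z in(0,22):
   q=(pix("scene",T+np.array([*(u*s+v*w),z]))-[270,190])*6;cv2.circle(c,tuple(int(i) for i in q),4,(0,0,255) if z==0 else (0,255,0),1)
cv2.imwrite("pics/c5.png",cv2.convertScaleAbs(c,alpha=1.8))
E
```

```text
t 7.8 pos [664.3 139.    8.5] stapler x,y -118.6 87.7 rot [ 180.     0.  -163.1] tool y ang -253.1 f x,y,z -0.36 -0.16 -0.54
```

View pics/c5.png

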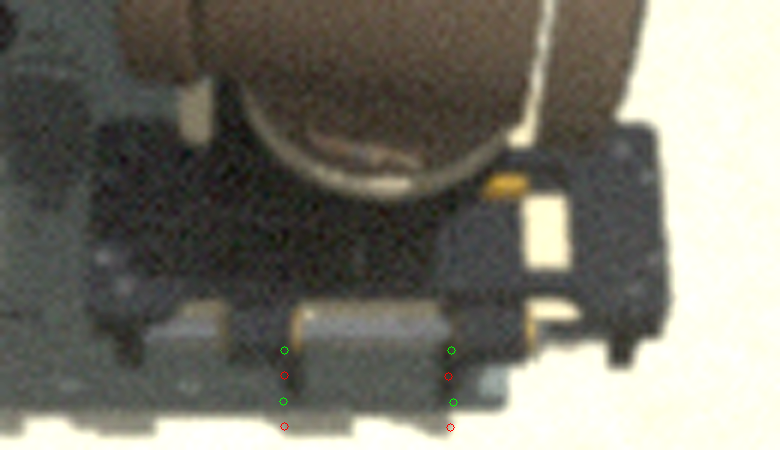

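Request:
move_arm(
  commands=[
    [[-0.4, -0.12, 0], [0, 0, 0], 0.5],
    [[0, 0, -0.1], [0, 0, 0], 0.5],
    [[0, 0, -0.1], [0, 0, 0], 0.5],
  ],
)

```text
t: 8.15
eef_pos: [660.5, 137.8, 7.4]
tcp_rot: [-3.142, 0.001, -2.847]
ft_force: [0.8, 0.5, 1.4]
opening: 0.501
grip_force: 0.6
```

Request:
move_arm(
  commands=[
    [[0, 0, -0.1], [0, 0, 0], 0.5],
    [[0, 0, -0.1], [0, 0, 0], 0.5],
  ],
)

```text
t: 8.35
eef_pos: [660.5, 137.8, 4.7]
tcp_rot: [-3.142, 0.001, -2.848]
ft_force: [1.2, 0.7, 0.9]
opening: 0.501
grip_force: 0.7
```

Request:
move_arm(
  commands=[
    [[0, 0, -0.1], [0, 0, 0], 0.5],
    [[0, 0, -0.1], [0, 0, 0], 0.5],
  ],
)

```text
t: 8.55
eef_pos: [660.3, 137.8, 2.5]
tcp_rot: [3.142, 0.0, -2.847]
ft_force: [2.3, 0.9, 1.8]
opening: 0.503
grip_force: 0.7
```

Request:
move_arm(
  commands=[
    [[0, 0, -0.1], [0, 0, 0], 0.5],
    [[0, 0, -0.1], [0, 0, 0], 0.5],
  ],
)

```text
t: 8.75
eef_pos: [660.2, 137.8, 0.4]
tcp_rot: [3.141, -0.0, -2.847]
ft_force: [2.0, 0.6, 1.7]
opening: 0.498
grip_force: 0.7
```

Request:
move_arm(
  commands=[
    [[-0.29, -0.087, -0.1], [0, 0, 0], 0.5],
    [[-0.29, -0.087, 0], [0, 0, 0], 0.5],
  ],
)

```text
t: 8.95
eef_pos: [654.0, 135.9, -0.7]
tcp_rot: [3.141, -0.001, -2.847]
ft_force: [0.4, 0.8, -0.4]
opening: 0.501
grip_force: 0.3
```

Request:
move_arm(
  commands=[
    [[-0.29, -0.087, 0], [0, 0, 0], 0.5],
    [[-0.29, -0.087, 0], [0, 0, 0], 0.5],
    [[-0.29, -0.087, 0], [0, 0, 0], 0.5],
    [[-0.29, -0.087, 0], [0, 0, 0], 0.5],
    [[-0.25, -0.075, 0], [0, 0, 0], 0.5],
  ],
)

```text
t: 9.45
eef_pos: [640.1, 131.7, -0.4]
tcp_rot: [3.141, -0.0, -2.848]
ft_force: [1.2, -0.5, -0.5]
opening: 0.498
grip_force: 0.2
```

```bash
python3 -c "
from st import *
loc()"
```

```text
t 9.45 pos [ 6.401e+02  1.317e+02 -4.000e-01] stapler x,y -118.6 62.4 rot [ 180.    -0.  -163.2] tool y ang -253.2 f x,y,z 0.86 0.98 -0.5
```

Request:
move_arm(
  commands=[
    [[0.7, 0.2, 0], [0, 0, 0], 0.5],
    [[0.7, 0.2, 1], [0, 0, 0], 0.5],
    [[0, 0, 4], [0, 0, 0], 0.5],
    [[0, 0, 4], [0, 0, 0], 0.5],
    [[-1.0, 3.0, 0], [0, 0, -8.2], 0.5],
    [[-2, 3, 0], [0, 0, -8.2], 0.5],
    [[-3, 3, 0], [0, 0, -8.2], 0.5],
    [[-3, 4, 0], [0, 0, -8.2], 0.5],
    [[-3, 4, 0], [0, 0, -8.2], 0.5],
    [[-3, 4, 0], [0, 0, -8.2], 0.5],
  ],
)

```text
t: 10.45
eef_pos: [504.6, 346.7, 90.6]
tcp_rot: [3.14, 0.001, 2.574]
ft_force: [-0.4, 0.8, 0.2]
opening: 0.498
grip_force: 0.0
```

Request:
move_arm(
  commands=[
    [[0, 4, 0], [0, 0, -8.2], 0.5],
    [[0, 4, 0], [0, 0, -8.2], 0.5],
    [[0, 0, 0], [0, 0, -8.2], 0.5],
    [[0, 0, 0], [0, 0, -8.2], 0.5],
    [[0, 0, 0], [0, 0, -8.0], 0.5],
    [[0, 0, 0], [0, 0, 0], 0.5],
  ],
)

```text
t: 11.05
eef_pos: [505.6, 425.5, 90.3]
tcp_rot: [3.141, -0.0, 1.866]
ft_force: [0.3, -0.5, -0.5]
opening: 0.502
grip_force: 0.0
```

```bash
cat > pm.py <<'E'
from st import *
def find(n,im,z=32):
    "pad: cream blob within table area, by hue/sat mask, min-area quad then refined edges"
    g=cv2.GaussianBlur(im,(0,0),1).astype(int)
    c=O+u*-80
    m=((g[...,2]-g[...,0]>17)&(g.sum(2)>300)).astype(np.uint8)
    m=cv2.morphologyEx(m,cv2.MORPH_OPEN,np.ones((3,3)))
    k,l,s,ce=cv2.connectedComponentsWithStats(m)
    q=pix(n,[*c,z]);i=min(range(1,k),key=lambda i:np.hypot(*(ce[i]-q))+1e3*(s[i,4]<500))
    ct=max(cv2.findContours((l==i).astype(np.uint8),0,1)[0],key=cv2.contourArea)
    b=cv2.boxPoints(cv2.minAreaRect(ct))
    ap=cv2.approxPolyDP(cv2.convexHull(ct),6,True)
    if len(ap)==4:b=ap[:,0].astype(float)
    L=[edge(im,b[i],b[(i+1)%4],0,3) for i in range(4)]
    P=np.array([onz(n,isect(L[i-1],L[i]),z)[:2] for i in range(4)])-O
    P=np.c_[P@u,P@v];print(n,s[i],"corners x,y",P.round(1).tolist(),"mean",P.mean(0).round(1))
    for i in range(4):
        d=P[(i+1)%4]-P[i];print("  len",np.linalg.norm(d).round(1),"ang",((np.degrees(np.arctan2(d[1],d[0]))+45)%90-45).round(2))
E
python3 - <<'E'
from pm import *
loc();tgt(-225,0,80)
for n in("scene","top"):
    im=read_camera(n);cv2.imwrite(f"pics/{n}4.png",im)
    find(n,cv2.imread(f"pics/{n}0.png"));find(n,im)
E
```

```text
t 11.05 pos [505.6 425.5  90.3] stapler x,y -438.8 18.6 rot [179.9  -0.  106.9] tool y ang 16.900000000000006 f x,y,z 0.57 0.1 -0.51
shift cm [  4.40131137 -21.00395934  -1.03297805]
scene [ 299  203   69   45 2832] corners x,y [[-193.8, -32.5], [-194.3, 72.4], [-46.3, 70.9], [-47.4, -34.7]] mean [-120.5   19. ]
  len 104.9 ang 0.29
  len 148.0 ang -0.6
  len 105.6 ang -0.62
  len 146.4 ang -0.89
scene [     0      0    640    400 156061] corners x,y [[1168.7, -956.5], [-1345.7, -977.2], [-696.3, 395.7], [504.0, 400.4]] mean [ -92.3 -284.4]
  len 2514.5 ang 0.47
  len 1518.8 ang -25.32
  len 1200.3 ang 0.22
  len 1510.9 ang 26.1
top [ 269  171   58   46 1863] corners x,y [[-47.7, 72.4], [-49.1, -31.3], [-196.0, -29.5], [-195.0, 75.6]] mean [-121.9   21.8]
  len 103.8 ang -0.77
  len 146.9 ang -0.71
  len 105.1 ang -0.49
  len 147.4 ang -1.23
top [ 269  177   61   48 1966] corners x,y [[-48.3, 52.1], [-48.0, -52.6], [-196.5, -52.9], [-195.5, 51.9]] mean [-122.1   -0.4]
  len 104.7 ang 0.14
  len 148.4 ang 0.12
  len 104.9 ang -0.54
  len 147.2 ang 0.07
```

Request:
move_arm(
  commands=[
    [[0.73, -3.5, 2], [0, 0, 0], 0.5],
    [[0.73, -3.5, 0], [0, 0, 0], 0.5],
    [[0.73, -3.5, 0], [0, 0, 0], 0.5],
    [[0.73, -3.5, 0], [0, 0, 0], 0.5],
    [[0.73, -3.5, 0], [0, 0, 0], 0.5],
    [[0.73, -3.5, 0], [0, 0, 0], 0.5],
    [[0, 0, -4], [0, 0, 0], 0.5],
    [[0, 0, -3.5], [0, 0, 0], 0.5],
    [[0, 0, -2.5], [0, 0, 0], 0.5],
    [[0, 0, 0], [0, 0, 0], 0.5],
  ],
)

```text
t: 12.15
eef_pos: [547.7, 214.3, 7.1]
tcp_rot: [-3.137, -0.0, 1.871]
ft_force: [0.5, 1.0, 0.4]
opening: 0.5
grip_force: 0.0
```

```bash
python3 -c "
from st import *
loc();tgt(-210,-.5,-.5)
for p,z in (((203,205),98),((203,205),0)): print(onz('top',p,z))"
```

```text
t 12.15 pos [547.7 214.3   7.1] stapler x,y -224.4 -2.2 rot [-179.7   -0.   107.2] tool y ang 17.200000000000003 f x,y,z -0.77 0.78 0.4
shift cm [ 0.57725028 -1.33003082 -0.75573711]
[549.14122407 371.25244101  98.        ]
[560.44709088 398.90962145   0.        ]
```

Request:
move_arm(
  commands=[
    [[0.14, 0.04, -0.4], [0, 0, -0.2], 0.5],
    [[0, 0, -0.35], [0, 0, 0], 0.5],
    [[0.1445, -0.479, 0], [0, 0, 0], 0.5],
    [[0.1445, -0.479, 0], [0, 0, 0], 0.5],
    [[0.1445, -0.479, 0], [0, 0, 0], 0.5],
    [[0.1445, -0.479, 0], [0, 0, 0], 0.5],
    [[0.1445, -0.479, 0], [0, 0, 0], 0.5],
    [[0.1445, -0.479, 0], [0, 0, 0], 0.5],
  ],
)

```text
t: 12.95
eef_pos: [559.2, 186.2, 2.3]
tcp_rot: [3.141, -0.0, 1.865]
ft_force: [0.1, 2.0, 0.9]
opening: 0.5
grip_force: 0.8
```

```bash
python3 -c "
from st import *
loc()"
```

```text
t 12.95 pos [559.2 186.2   2.3] stapler x,y -194.2 0.7 rot [180.   -0.  106.8] tool y ang 16.799999999999997 f x,y,z -1.92 0.66 0.87
```

Request:
move_arm(
  commands=[
    [[0.1445, -0.479, -0.1], [0, 0, 0], 0.5],
    [[0.1445, -0.479, -0.1], [0, 0, 0], 0.5],
    [[0.1445, -0.479, 0], [0, 0, 0], 0.5],
    [[0.1445, -0.479, 0], [0, 0, 0], 0.5],
    [[0.1445, -0.479, 0], [0, 0, 0], 0.5],
    [[0.1445, -0.479, 0], [0, 0, 0], 0.5],
    [[0, 0, 0], [0, 0, 0], 0.5],
  ],
)

```text
t: 13.65
eef_pos: [567.9, 157.1, 0.1]
tcp_rot: [3.141, 0.0, 1.864]
ft_force: [0.6, 0.0, 0.0]
opening: 0.5
grip_force: 0.0
```

```bash
python3 -c "
from st import *
loc()
im=read_camera('scene');cv2.imwrite('pics/scene5.png',im)
c=cv2.resize(im[160:280,155:385],None,fx=3.4,fy=3.4,interpolation=cv2.INTER_CUBIC)
cv2.imwrite('pics/c6.png',cv2.convertScaleAbs(c,alpha=1.7))"
```

```text
t 13.65 pos [5.679e+02 1.571e+02 1.000e-01] stapler x,y -163.8 0.7 rot [180.    0.  106.8] tool y ang 16.799999999999997 f x,y,z 0.16 0.56 0.0
```

View pics/c6.png

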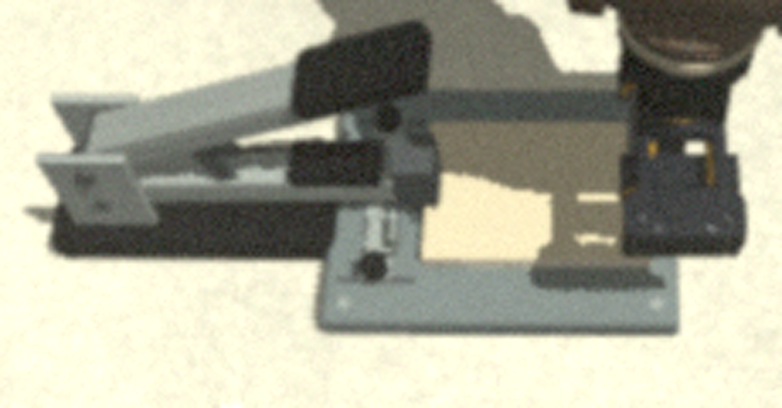

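The pad is square in the mouth with its head edge at crop column 424; the tab is at about 380–396, so 15–20 mm remain. I approach slowly.

Request:
move_arm(
  commands=[
    [[0.058, -0.191, 0], [0, 0, 0], 0.5],
    [[0.058, -0.191, 0], [0, 0, 0], 0.5],
    [[0.058, -0.191, 0], [0, 0, 0], 0.5],
    [[0.058, -0.191, 0], [0, 0, 0], 0.5],
    [[0.058, -0.191, 0], [0, 0, 0], 0.5],
  ],
)

```text
t: 14.2
eef_pos: [570.6, 148.2, 0.1]
tcp_rot: [3.141, -0.0, 1.865]
ft_force: [-1.0, -0.1, 0.6]
opening: 0.496
grip_force: 0.5
```

Request:
move_arm(
  commands=[
    [[0.029, -0.096, 0], [0, 0, 0], 0.5],
    [[0.029, -0.096, 0], [0, 0, 0], 0.5],
  ],
)

```text
t: 14.4
eef_pos: [571.2, 146.3, 0.1]
tcp_rot: [3.141, -0.0, 1.865]
ft_force: [-0.5, 0.1, 0.2]
opening: 0.499
grip_force: 0.5
```

Request:
move_arm(
  commands=[
    [[0.029, -0.096, 0], [0, 0, 0], 0.5],
    [[0.029, -0.096, 0], [0, 0, 0], 0.5],
  ],
)

```text
t: 14.6
eef_pos: [571.7, 144.4, 0.1]
tcp_rot: [3.141, 0.0, 1.865]
ft_force: [-0.1, 0.8, 0.4]
opening: 0.499
grip_force: 0.5
```

Request:
move_arm(
  commands=[
    [[0.029, -0.096, 0], [0, 0, 0], 0.5],
  ],
)

```text
t: 14.7
eef_pos: [572.0, 143.4, 0.1]
tcp_rot: [3.141, 0.0, 1.865]
ft_force: [-0.8, 0.9, 1.3]
opening: 0.499
grip_force: 0.6
```

Request:
move_arm(
  commands=[
    [[0.029, -0.096, 0], [0, 0, 0], 0.5],
  ],
)

```text
t: 14.8
eef_pos: [572.3, 142.5, 0.1]
tcp_rot: [3.142, -0.0, 1.865]
ft_force: [-0.1, 1.3, 1.7]
opening: 0.501
grip_force: 0.6
```

Request:
move_arm(
  commands=[
    [[0.029, -0.096, 0], [0, 0, 0], 0.5],
  ],
)

```text
t: 14.9
eef_pos: [572.6, 141.5, 0.1]
tcp_rot: [3.142, 0.0, 1.865]
ft_force: [-0.2, 0.7, 1.1]
opening: 0.501
grip_force: 0.6
```

Request:
move_arm(
  commands=[
    [[0.029, -0.096, 0], [0, 0, 0], 0.5],
  ],
)

```text
t: 15.0
eef_pos: [572.8, 140.8, 0.1]
tcp_rot: [3.141, -0.0, 1.865]
ft_force: [-1.9, 10.0, 1.6]
opening: 0.5
grip_force: 5.1
```

Request:
move_arm(
  commands=[
    [[0.029, -0.096, 0], [0, 0, 0], 0.5],
  ],
)

```text
t: 15.1
eef_pos: [572.8, 140.7, 0.1]
tcp_rot: [3.142, -0.001, 1.864]
ft_force: [-2.3, 16.9, 1.9]
opening: 0.5
grip_force: 8.4
```

Request:
move_arm(
  commands=[
    [[0.029, -0.096, 0], [0, 0, 0], 0.5],
  ],
)

```text
t: 15.2
eef_pos: [572.8, 140.5, 0.1]
tcp_rot: [-3.141, -0.002, 1.864]
ft_force: [-4.3, 20.3, 2.1]
opening: 0.498
grip_force: 10.2
```

Request:
move_arm(
  commands=[
    [[-0.15, 0.48, 0], [0, 0, 0], 0.5],
    [[-0.58, 1.91, 0], [0, 0, 0], 0.5],
    [[-0.58, 1.91, 2], [0, 0, 0], 0.5],
    [[0, 0, 5], [0, 0, 0], 0],
    [[0, 0, 5], [0, 0, 0], 0],
    [[0, 0, 5], [0, 0, 0], 0],
    [[0, 0, 5], [0, 0, 0], 0],
    [[0, 0, 4], [0, 0, 0], 0],
  ],
)

```text
t: 16.0
eef_pos: [560.4, 181.5, 263.3]
tcp_rot: [3.139, 0.001, 1.865]
ft_force: [0.5, 0.3, 0.2]
opening: 0.136
grip_force: 0.0
```

```bash
cat > look.py <<'E'
from pm import *
import sys
im=read_camera("scene");cv2.imwrite(f"pics/{sys.argv[1]}.png",im)
s=1.6 
# pad front (+y side) edge and head edge visible in scene near expected place; print edges
def pt(x,y,z=32): return pix("scene",[*(O+x*u+y*v),z])
def rep(name,a,b):
    l=edge(im,pt(*a),pt(*b),0,3);P=[onz("scene",p,32)[:2]-O for p in l]
    P=np.array([[p@u,p@v] for p in P]);d=P[1]-P[0];print(name,P.round(1).tolist(),((np.degrees(np.arctan2(d[1],d[0]))+45)%90-45).round(2))
rep("side",(-130,52.5),(5,52.5)); rep("rear",(-137,-45),(-137,45));rep("head",(11,20+4),(11,50))
E
python3 -c "
from st import *
loc();tgt(16,0,235)"; python3 look.py scene6
```

```text
t 16.0 pos [560.4 181.5 263.3] stapler x,y -189.3 0.5 rot [179.9   0.  106.8] tool y ang 16.799999999999997 f x,y,z -0.12 0.51 0.17
shift cm [  5.88123531 -19.67115298  -2.83467837]
side [[-130.1, 49.1], [5.2, 49.3]] 0.08
rear [[-134.6, -44.9], [-134.9, 45.1]] 0.22
head [[14.2, 23.9], [12.9, 50.0]] 2.9
```

Request:
move_arm(
  commands=[
    [[1.18, -3.93, 0], [0, 0, 0], 0],
    [[1.18, -3.93, 0], [0, 0, 0], 0],
    [[1.18, -3.93, 0], [0, 0, 0], 0],
    [[1.18, -3.93, 0], [0, 0, 0], 0],
    [[1.18, -3.93, 0], [0, 0, 0], 0],
    [[0, 0, -2], [0, 0, 0], 0],
    [[0, 0, -2], [0, 0, 0], 0],
    [[0, 0, -1], [0, 0, 0], 0],
    [[0, 0, -0.5], [0, 0, 0], 0],
    [[0, 0, -0.3], [0, 0, 0], 0],
  ],
)

```text
t: 17.05
eef_pos: [619.5, -14.6, 202.1]
tcp_rot: [3.141, 0.0, 1.865]
ft_force: [0.4, 0.3, -0.1]
opening: 0.002
grip_force: 0.0
```

```bash
python3 -c "
from st import *
loc();tgt(16,0,190)"
```

```text
t 17.05 pos [619.5 -14.6 202.1] stapler x,y 15.5 0.4 rot [180.    0.  106.9] tool y ang 16.900000000000006 f x,y,z -0.16 0.44 -0.08
shift cm [-0.02386792 -0.05697238 -1.20889356]
```

Request:
move_arm(
  commands=[
    [[0, 0, -0.3], [0, 0, 0], 0],
    [[0, 0, -0.3], [0, 0, 0], 0],
    [[0, 0, -0.3], [0, 0, 0], 0],
  ],
)

```text
t: 17.35
eef_pos: [619.5, -14.7, 193.3]
tcp_rot: [3.141, 0.0, 1.865]
ft_force: [0.5, 0.1, 0.6]
opening: 0.006
grip_force: 0.0
```

Request:
move_arm(
  commands=[
    [[0, 0, -0.3], [0, 0, 0], 0],
    [[0, 0, -0.3], [0, 0, 0], 0],
    [[0, 0, -0.3], [0, 0, 0], 0],
  ],
)

```text
t: 17.65
eef_pos: [619.4, -14.8, 183.9]
tcp_rot: [3.141, 0.0, 1.865]
ft_force: [0.2, 0.6, -0.3]
opening: 0.004
grip_force: 0.0
```

Request:
move_arm(
  commands=[
    [[-0.03, 0.1, -0.3], [0, 0, 0], 0],
    [[-0.03, 0.1, -0.3], [0, 0, 0], 0],
    [[-0.03, 0.1, -0.3], [0, 0, 0], 0],
  ],
)

```text
t: 17.95
eef_pos: [618.4, -11.7, 174.8]
tcp_rot: [3.142, -0.0, 1.865]
ft_force: [-0.3, -0.8, -0.0]
opening: 0.003
grip_force: 0.0
```

Request:
move_arm(
  commands=[
    [[0, 0, -0.3], [0, 0, 0], 0],
    [[0, 0, -0.3], [0, 0, 0], 0],
    [[0, 0, -0.3], [0, 0, 0], 0],
  ],
)

```text
t: 18.25
eef_pos: [618.5, -11.8, 166.0]
tcp_rot: [3.141, 0.0, 1.865]
ft_force: [-0.2, 0.5, 1.6]
opening: 0.004
grip_force: 0.7
```

Request:
move_arm(
  commands=[
    [[0, 0, -0.3], [0, 0, 0], 0],
    [[0, 0, -0.3], [0, 0, 0], 0],
  ],
)

```text
t: 18.45
eef_pos: [618.5, -11.8, 160.0]
tcp_rot: [3.141, 0.0, 1.865]
ft_force: [-0.6, -0.0, 1.8]
opening: 0.006
grip_force: 0.8
```

Request:
move_arm(
  commands=[
    [[0, 0, -0.3], [0, 0, 0], 0],
    [[0, 0, -0.3], [0, 0, 0], 0],
  ],
)

```text
t: 18.65
eef_pos: [618.5, -11.8, 153.9]
tcp_rot: [3.141, 0.0, 1.865]
ft_force: [-0.2, 0.7, 1.6]
opening: 0.004
grip_force: 0.9
```

Request:
move_arm(
  commands=[
    [[-0.02, 0.08, -0.3], [0, 0, 0], 0],
    [[-0.02, 0.08, -0.3], [0, 0, 0], 0],
    [[-0.02, 0.08, -0.3], [0, 0, 0], 0],
    [[-0.02, 0.08, -0.3], [0, 0, 0], 0],
    [[-0.02, 0.08, -0.3], [0, 0, 0], 0],
  ],
)

```text
t: 19.15
eef_pos: [617.4, -7.7, 138.9]
tcp_rot: [3.142, -0.0, 1.865]
ft_force: [-0.7, 0.6, 2.7]
opening: 0.006
grip_force: 1.3
```

Request:
move_arm(
  commands=[
    [[-0.02, 0.08, -0.3], [0, 0, 0], 0],
    [[-0.02, 0.08, -0.3], [0, 0, 0], 0],
  ],
)

```text
t: 19.35
eef_pos: [617.0, -6.1, 132.9]
tcp_rot: [3.142, -0.0, 1.865]
ft_force: [-1.8, 1.4, 3.9]
opening: 0.003
grip_force: 1.6
```

Request:
move_arm(
  commands=[
    [[-0.02, 0.06, -0.3], [0, 0, 0], 0],
    [[-0.02, 0.06, -0.3], [0, 0, 0], 0],
  ],
)

```text
t: 19.55
eef_pos: [616.6, -4.9, 126.9]
tcp_rot: [3.141, -0.0, 1.865]
ft_force: [-1.7, 1.8, 3.3]
opening: 0.007
grip_force: 1.8
```

Request:
move_arm(
  commands=[
    [[-0.02, 0.05, -0.3], [0, 0, 0], 0],
  ],
)

```text
t: 19.65
eef_pos: [616.5, -4.3, 124.1]
tcp_rot: [3.141, -0.0, 1.865]
ft_force: [-2.2, 3.0, 11.8]
opening: 0.006
grip_force: 5.1
```

Request:
move_arm(
  commands=[
    [[-0.02, 0.04, -0.3], [0, 0, 0], 0],
  ],
)

```text
t: 19.75
eef_pos: [616.4, -3.8, 121.7]
tcp_rot: [3.141, -0.0, 1.865]
ft_force: [-4.3, 5.1, 13.9]
opening: 0.006
grip_force: 6.8
```

Request:
move_arm(
  commands=[
    [[-0.01, 0.02, -0.3], [0, 0, 0], 0],
  ],
)

```text
t: 19.85
eef_pos: [616.3, -3.3, 119.1]
tcp_rot: [3.14, -0.001, 1.865]
ft_force: [-5.7, 7.7, 16.9]
opening: 0.006
grip_force: 7.7
```

Request:
move_arm(
  commands=[
    [[-0.01, 0.02, -0.3], [0, 0, 0], 0],
  ],
)

```text
t: 19.95
eef_pos: [616.1, -2.7, 116.3]
tcp_rot: [3.14, -0.001, 1.865]
ft_force: [-5.1, 9.3, 18.9]
opening: 0.006
grip_force: 8.6
```

Request:
move_arm(
  commands=[
    [[-0.01, 0.02, -0.3], [0, 0, 0], 0],
  ],
)

```text
t: 20.05
eef_pos: [615.9, -2.2, 113.5]
tcp_rot: [3.14, -0.001, 1.865]
ft_force: [-6.8, 11.4, 20.8]
opening: 0.009
grip_force: 9.4
```

Request:
move_arm(
  commands=[
    [[-0.02, 0.07, -0.3], [0, 0, 0], 0],
  ],
)

```text
t: 20.15
eef_pos: [615.8, -1.6, 110.6]
tcp_rot: [3.14, -0.001, 1.865]
ft_force: [-6.3, 8.6, 21.1]
opening: 0.003
grip_force: 9.7
```

Request:
move_arm(
  commands=[
    [[-0.02, 0.05, -0.3], [0, 0, 0], 0],
  ],
)

```text
t: 20.25
eef_pos: [615.6, -1.0, 107.7]
tcp_rot: [3.14, -0.001, 1.865]
ft_force: [-5.5, 9.3, 21.0]
opening: 0.001
grip_force: 9.6
```

Request:
move_arm(
  commands=[
    [[-0.01, 0.04, -0.2], [0, 0, 0], 0],
  ],
)

```text
t: 20.35
eef_pos: [615.5, -0.7, 105.5]
tcp_rot: [3.14, -0.001, 1.865]
ft_force: [-6.1, 9.0, 19.0]
opening: 0.001
grip_force: 8.6
```

The peak has passed; I go on a little until it gives way.

Request:
move_arm(
  commands=[
    [[-0.01, 0.03, -0.2], [0, 0, 0], 0],
  ],
)

```text
t: 20.45
eef_pos: [615.4, -0.4, 103.3]
tcp_rot: [3.14, -0.001, 1.865]
ft_force: [-5.1, 7.0, 12.0]
opening: 0.003
grip_force: 5.8
```

Request:
move_arm(
  commands=[
    [[-0.01, 0.03, -0.2], [0, 0, 0], 0],
  ],
)

```text
t: 20.55
eef_pos: [615.4, -0.7, 100.7]
tcp_rot: [3.14, -0.0, 1.865]
ft_force: [-1.5, 4.1, 4.8]
opening: 0.006
grip_force: 2.6
```

Request:
move_arm(
  commands=[
    [[-0.01, 0.03, -0.2], [0, 0, 0], 0],
  ],
)

```text
t: 20.65
eef_pos: [615.3, -0.6, 98.3]
tcp_rot: [3.141, -0.0, 1.865]
ft_force: [0.6, 2.8, 6.6]
opening: 0.004
grip_force: 2.6
```

Force dropped to the spring level, so the staple is in. I let the handle up along the same arc.

Request:
move_arm(
  commands=[
    [[0.02, -0.06, 0.5], [0, 0, 0], 0],
    [[0.04, -0.13, 0.8], [0, 0, 0], 0],
    [[0.04, -0.13, 0.8], [0, 0, 0], 0],
    [[0.05, -0.2, 0.8], [0, 0, 0], 0],
    [[0.05, -0.2, 0.8], [0, 0, 0], 0],
    [[0.05, -0.2, 0.8], [0, 0, 0], 0],
    [[0.05, -0.2, 0.8], [0, 0, 0], 0],
    [[0.05, -0.2, 0.8], [0, 0, 0], 0],
    [[0.0, 0, 0.8], [0, 0, 0], 0],
    [[0.0, 0, 1.5], [0, 0, 0], 0],
  ],
)

```text
t: 21.65
eef_pos: [618.0, -14.2, 181.8]
tcp_rot: [-3.14, -0.001, 1.865]
ft_force: [0.1, 0.9, 0.8]
opening: 0.003
grip_force: 0.0
```

Request:
move_arm(
  commands=[
    [[0, 0, 3], [0, 0, 0], 0],
    [[0, 0, 3], [0, 0, 0], 0],
    [[-1, 3, 2], [0, 0, 0], 0],
    [[-1, 4, 0], [0, 0, 0], 0],
    [[-1, 4, 0], [0, 0, 0], 0],
    [[-1, 4, 0], [0, 0, 0], 0],
    [[-1, 4, 0], [0, 0, 0], 0],
    [[-1, 4, 0], [0, 0, 0], 0],
    [[-1, 4, 0], [0, 0, 0], 0],
    [[-1, 4, 0], [0, 0, 0], 0],
  ],
)

```text
t: 22.65
eef_pos: [537.6, 297.4, 262.2]
tcp_rot: [-3.141, -0.0, 1.865]
ft_force: [-0.0, 0.1, 0.0]
opening: 0.005
grip_force: 0.0
```

```bash
python3 -c "
from st import *
loc()"; python3 look.py scene7; python3 -c "
from h import *
a=cv2.imread('pics/scene7.png')
c=cv2.resize(a[140:320,155:455],None,fx=2.6,fy=2.6,interpolation=cv2.INTER_CUBIC)
cv2.imwrite('pics/c7.png',cv2.convertScaleAbs(c,alpha=1.6))"
```

```text
t 22.65 pos [537.6 297.4 262.2] stapler x,y -306.9 12.2 rot [-180.    -0.   106.9] tool y ang 16.900000000000006 f x,y,z -0.14 0.0 0.02
side [[-130.1, 49.1], [5.2, 49.4]] 0.1
rear [[-136.3, -45.0], [-134.9, 45.0]] -0.92
head [[14.1, 23.9], [13.1, 49.9]] 2.24
```

View pics/c7.png

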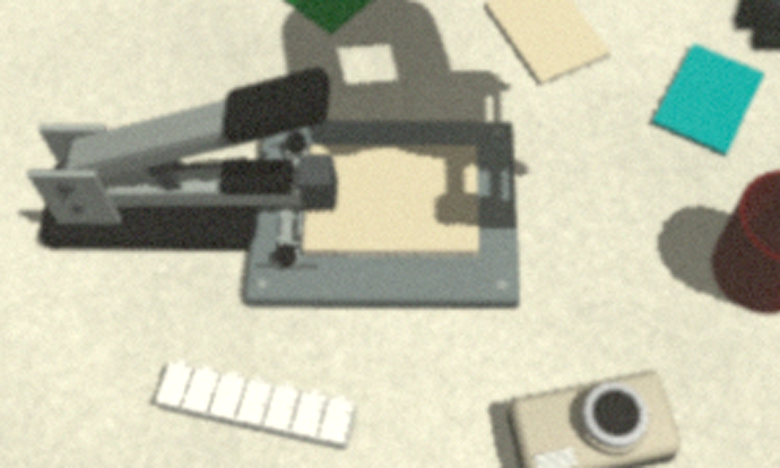

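The handle is up again. The pad is square in the mouth against the tabs (head edge near crop column 303), flat and not moved, and the bystanders are where they were.

```bash
python3 -c "
from cell import env
print(env.job_done())"
```

```text
the job is handed in; nothing more can be done
None
```

The job is handed in, with no verdict returned: the pad lies flat and about 2 mm off centre against the guide tabs; the handle force peaked at about 21 N, then dropped to the spring's level, so the staple should be in. The handle is back up, the bystanders look unmoved, and the one close call was about 20 N against the guide, over its ~18 N slip point, with the tool moving only about 0.3 mm.

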